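# Hang the screw caddy inside the tool cupboard door

## Task

Open the little tool cupboard wide: first the left leaf, whose strip laps over the other, then the right leaf, each to about square with the front. Then hang the steel screw caddy by its wooden bar over both prongs of the hook on the inside of the right leaf, without tipping out its screws, and leave it hanging there level and still with both leaves open. Leave everything else on the bench where it is.

Things in the scene. Friction and masses are not known exactly. Their poses are not given: they have to be found in the camera images.
- cupboard: Low brown wooden tool cupboard, fixed on the bench, 150 deep x 360 wide x 215 mm high, its two door leaves towards the robot. Origin at the middle of its underside; x points to its back, y to the robot's left, z up. The leaves' fronts are 90 mm in front of the origin.
- left_leaf (a joint): Left door leaf, 176 wide x 195 high x 15 mm, hinged at its left edge. Angle in rad: 0 shut, grows as it swings out towards the robot, stops at 1.9, stays where left. A sprung ball catch holds it shut (about 5 N at the handle for the first 0.1 rad). An aluminium strip on its free edge laps 12 mm over the front of the right leaf, so it opens first.
- left_leaf_handle (a point): Grip point on the left leaf's upright steel bar handle: round bar, 10 mm thick, axis 35 mm in front of the leaf, 138 mm along the leaf from the hinge. The point is on the bar's axis, 47 mm below the leaf's top edge, 27 mm below the bar's upper end. Level stand-offs at both bar ends, 90 mm apart, join it to the leaf. Axes turn with the leaf: x into the leaf, y level along it, z up.
- left_leaf_hinge (a point): On the upright hinge axis of the left leaf, at the height of the handle's grip point.
- right_leaf (a joint): Right door leaf, hinged at its right edge, mirror image of the left one without strip or catch. Angle in rad: 0 shut, grows as it swings out towards the robot, stops at 1.9, stays where left (light friction). It carries the hook on its inner face.
- right_leaf_handle (a point): Grip point on the right leaf's upright steel bar handle; same bar, place and axes as on the left leaf, mirrored.
- right_leaf_hinge (a point): On the upright hinge axis of the right leaf, at the height of the handle's grip point.
- hook_seat (a point): Where the middle of the caddy's bar axis rests on the hook, midway between the two prongs, 63 mm off the right leaf's inner face, 90 mm along the leaf from the hinge, 30 mm below its top edge, 175 mm above the bench. Axes: x out of the inner face (as the prongs point), y level along the leaf from hinge to free edge, z up. The caddy's bar must lie along y.
- hook_tips (a point): Midway between the tips of the dark steel hook's two equal prongs: 8 mm round bar, 70 mm apart (62 mm clear between), running level out of the leaf's inner face and turning up at the end. Their tops are 21 mm above the seat, 25 mm farther from the leaf, so the caddy comes in from beyond them. The trough is flat about 10 mm either way of the seat. Axes as hook_seat.
- caddy_bar (a point): Middle of the screw caddy's wooden bar handle, on its axis, 135 mm above the underside. Caddy: open steel box 70 x 130 x 50 mm high, two compartments, 0.28 to 0.49 kg, a flat steel upright (24 mm wide, 3 thick, 145 tall) at each short end; the fixed bar, 12 mm round, 124 mm long, joins them, 79 mm free below it. Axes: y along the bar, z up. Starts standing on the bench.
- caddy: The screw caddy; origin at the middle of its underside, axes as caddy_bar.
- screw_tray: Bystander, to be left alone: open steel tray without handle, 75 x 120 x 50 mm high. Origin at the middle of its underside.
- glue: Bystander, to be left alone: white plastic glue bottle, 56 mm across, 130 mm high. Origin at the middle of its underside.
- jar: Bystander, to be left alone: glass jar with steel lid, 64 mm across, 75 mm high. Origin at the middle of its underside.
- tape: Bystander, to be left alone: black tape measure, 65 x 35 x 60 mm high. Origin at the middle of its underside.
- mallet: Bystander, to be left alone: wooden mallet lying down, 290 mm long, 70 mm high. Origin on the bench under the handle; the handle runs from 150 mm behind it along -x to the head (60 x 120 mm), whose centre is 110 mm along +x.
- offcut: Bystander, to be left alone: wood offcut, 160 x 70 x 35 mm high. Origin at the middle of its underside.
- plane: Bystander, to be left alone: hand plane, 200 mm long, 93 mm high. Origin at the middle of its underside.
There are look-alikes about, which are no part of the job. What is shaped like the caddy but red is not meant.

How it is judged:
By the outcome, as a careful person would: the job done as asked, in the order asked, and still so for the second after the job is handed in, with the robot touching nothing.
It also fails if it takes over 72 s, if anything falls off the work surface, if the arm or the gripper's body presses on something with over 40 N, if the wrist force passes 120 N, or if a joint passes its speed limit or range.

## Robot

A 6-joint arm with a two-finger parallel gripper is mounted at the origin on the work surface. World frame = base frame: x ahead of the robot, y to its left, z up, the work surface at z = 0. Lengths are in m, angles in rad, forces in N, time in s.
With the tool pointing down it reaches from about 0.325 to 0.925 m from the base axis. Payload 3.1 kg.
Tool frame: the origin (TCP) lies on the centre line of the jaws, within the pads' length; the fingertips stand 22 mm ahead of it and the grasp point (between the pads) lies 3 mm ahead of it; z points along the fingers, y is the line along which they close (so a half turn about z gives the same grasp; the last joint's range is limited). The gripper opens to 85 mm and grips with 20 to 120 N. Pads are 22 mm wide; open, the fingers measure 114 mm over their backs; the gripper's body (76 mm by 85 mm) begins 54 mm behind the grasp point. The pads swing forward as they close: fully open they stand 13 mm farther back than shut.
Start: joints at [-1.284, 0.217, 1.613, -0, 1.311, -0.112], TCP at [0.243, -0.576, 0.253] pointing down, gripper open.
Joint ranges: [-2.75, 2.75], [-0.78, 2.1], [0.31, 2.55], [-1.13, 4.27], [0.13, 2.63], [-2.58, 2.58]. Speed limits (rad/s): [2.79, 2.79, 3.14, 3.14, 3.14, 3.14].

## Interface

Orientations are given as a rotation vector (axis times angle).
In Python, from station import state, get_image, sign_off gives the robot as it stands.
- The arm moves only by the tool step_arm, never from a script. Its arguments are lists of equal length, an entry for each row: "fingers": the gripper's target within -1 to 1 (shut at 1, half-way at 0, fully open at -1); "delta_pos": the shift along the tool's x, y, z in m, a list of three; "turn": the turn about the tool's z in degrees. In form: {"fingers": [fingers, ...], "delta_pos": [[tx, ty, tz], ...], "turn": [turn, ...]}. A call has 1 to 20 rows; each row shifts and turns the commanded pose from where the row before left it, along the tool's axes as they then stand; what a row does not reach is not made up. A row lasts 1/8 s, in which the tool goes at most 62.5 mm and 10.7 degrees, less where a joint would pass 70% of its speed; a pose out of reach is approached as far as the arm can. A call is refused whole if a number of a shift passes 0.0625 or a number of a turn 10.7, either way. A call with a gripper value outside its range is refused whole. The fingers move at their own pace and stop on an object; the grip force is fixed at half the most. Time passes only in rows, so rows that do not move let the fingers close. It gives the time, the measured TCP pose, the force, the opening and the grip force at its end, in the units of the state.
- state(): the state, without advancing time (a new reading comes with each control period).
- get_image(name): name is "side" or "top"; returns a dict with "pixels" (480x640x3 uint8, red, green, blue), "z_map" (480x640 float32, m along the optical axis (not along the pixel's ray), 0 where there is no reading), "fx", "fy", "cx", "cy" (pixels), "R" (3x3) and "t" (3): a world point X has camera coordinates R X + t. Camera axes: x right, y down, z forward; pixel columns grow to the right and rows downward; lengths in m; the calibration is good to about 2 mm. A picture is of the moment at which its call begins.
- sign_off(): hands the job in; it is judged then, once.
The state is a dict: "t": time; "joint_pos": joint angles; "qd": joint speeds; "joint_torque": joint torques, N m; "tool_pos": TCP position; "tcp_rot": TCP orientation; "contact_force": force on the tool from outside, world axes, zero at the start; "ft_torque": the same for the moment, N m; "finger_gap": finger opening in m; "grip_force": force on a finger pad.
Only numpy, scipy, OpenCV 4.12 (cv2) and the standard library are available. Lean on these libraries where they do the work, as an engineer would, in place of code of your own. Each camera call takes 0.05 s, during which the arm holds its last target. There are 200 camera calls.

## Working session

There is one attempt and no reset: what is moved stays moved. The work goes in short steps, Python scripts to look and compute and a tool call to move; the robot and the scene stay as the last step left them, time stands still between calls to the robot, and variables do not carry over. Pictures are saved under pics/ and viewed, at most 10 in all, crops included, and the job is handed in when it is done.

Besides the shell and the picture viewer there is one more tool, called after "Call:" as name(argument=value, ...) on one line, values as JSON. step_arm: Moves the arm, as the interface text tells. Its arguments: {"type":"object","properties":{"fingers":{"type":"array","items":{"type":"number"}},"delta_pos":{"type":"array","items":{"type":"array","items":{"type":"number"}}},"turn":{"type":"array","items":{"type":"number"}}},"required":["fingers","delta_pos","turn"]}

```bash
mkdir -p pics; cat > h.py <<'E'
import numpy as np, cv2
from station import state, get_image, sign_off
def grab(n,save=None):
    im=get_image(n)
    if save: cv2.imwrite('pics/'+save,im['pixels'][:,:,::-1])
    np.savez(f'{n}.npz',**im)
    return im
def load(n): return dict(np.load(f'{n}.npz'))
def cloud(im):
    z=im['z_map']; v,u=np.mgrid[:480,:640]
    c=np.stack([(u-im['cx'])/im['fx']*z,(v-im['cy'])/im['fy']*z,z],-1)
    p=(c-im['t'])@im['R']; p[z==0]=np.nan; return p
def ray(im,u,v,h):
    d=im['R'].T@np.array([(u-im['cx'])/im['fx'],(v-im['cy'])/im['fy'],1]); o=-im['R'].T@im['t']
    return o+d*(h-o[2])/d[2]
def proj(im,X):
    c=im['R']@np.asarray(X)+im['t']; return c[0]/c[2]*im['fx']+im['cx'],c[1]/c[2]*im['fy']+im['cy']
E
python3 - <<'E'
from h import *
for n in('top','side'):
    im=grab(n,n+'0.png'); print(n,-im['R'].T@im['t'],im['R'].round(2).tolist(),im['fx'])
print({k:np.round(v,3) for k,v in state().items()})
E
```

```text
top [ 0.30668401 -0.01332843  1.47436286] [[-0.0, -1.0, 0.0], [-0.99, -0.0, -0.15], [0.15, -0.0, -0.99]] 573.7907845504362
side [-0.10389878  0.92745364  0.94980315] [[-0.84, -0.55, -0.01], [-0.31, 0.49, -0.81], [0.45, -0.68, -0.59]] 519.340811620786
{'t': np.float64(0.1), 'joint_pos': array([-1.284,  0.218,  1.615,  0.   ,  1.311, -0.112]), 'qd': array([-0.002, -0.002, -0.002, -0.   , -0.001,  0.001]), 'joint_torque': array([-0.0000e+00, -3.9807e+01, -3.0497e+01, -0.0000e+00,  4.0000e-03,
        0.0000e+00]), 'tool_pos': array([ 0.243, -0.575,  0.252]), 'tcp_rot': array([-3.077, -0.622,  0.   ]), 'contact_force': array([-0.193,  0.595,  0.049]), 'ft_torque': array([ 0.017,  0.045, -0.025]), 'grip_force': np.float64(0.0), 'finger_gap': np.float64(0.086)}
```

View pics/top0.png

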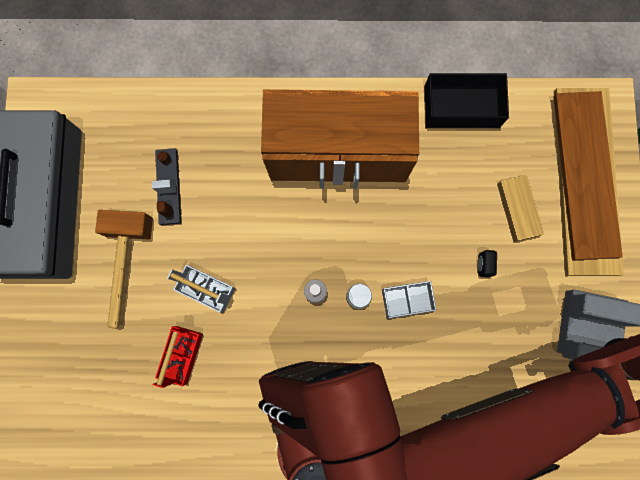

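View pics/side0.png

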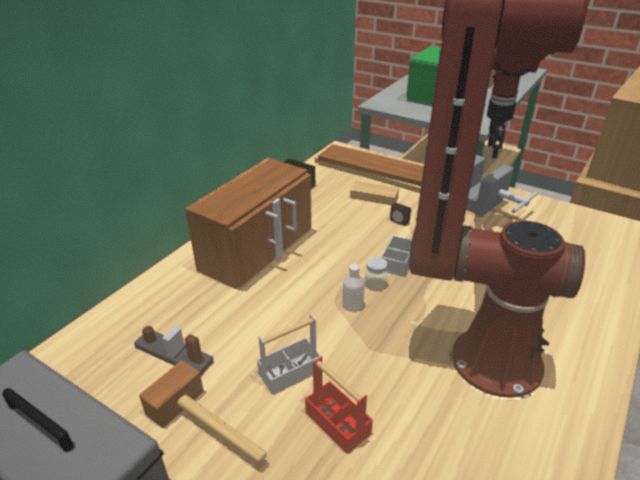

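Top view: steel caddy with wooden bar at (203,288), red look-alike at (178,357), and the handle-less screw tray at (409,300). The steel one with a bar and uprights at (203,288) fits. The cupboard top spans about (263..419, 90..155), with handles at (322,175) and (357,175). I'll confirm in an enlarged crop and measure.

```bash
python3 - <<'E'
from h import *
im=load('top'); P=cloud(im); rgb=im['pixels']
cv2.imwrite('pics/c1.png',np.hstack([cv2.resize(rgb[240:340,150:250,::-1],(400,400),interpolation=cv2.INTER_CUBIC),cv2.resize(rgb[130:230,290:390,::-1],(400,400),interpolation=cv2.INTER_CUBIC)]))
def reg(u0,u1,v0,v1,z0,z1):
    q=P[v0:v1,u0:u1].reshape(-1,3); c=rgb[v0:v1,u0:u1].reshape(-1,3)
    m=(q[:,2]>z0)&(q[:,2]<z1); return q[m],c[m]
q,_=reg(230,440,70,200,.205,.225)
r=cv2.minAreaRect(q[:,:2].astype(np.float32)); print('cup top',r,np.median(q[:,2]),cv2.boxPoints(r))
q,_=reg(310,370,150,210,.09,.2); 
q,c=reg(160,245,255,320,.115,.15); r=cv2.minAreaRect(q[:,:2].astype(np.float32)); print('bar',len(q),r,cv2.boxPoints(r),np.median(q[:,2]),q[:,2].max())
q,c=reg(160,245,255,320,.035,.06); r=cv2.minAreaRect(q[:,:2].astype(np.float32)); print('box',len(q),r)
# handle points: bright pixels
for u0,u1 in((314,330),(350,366)):
    q,c=reg(u0,u1,160,205,.05,.21); m=(c.min(1)>110); 
    print('h',m.sum(),np.nanmin(q[m],0),np.nanmax(q[m],0))
    qq=q[m&(q[:,2]>.145)]; print(qq[qq[:,0].argsort()][:8].round(3).tolist())
for nm,b in dict(jar=(340,375,278,315),glue=(300,330,270,310),tray=(375,440,275,325),mallet=(90,155,200,330),plane=(145,185,140,230),tape=(470,500,240,285),off=(495,545,170,245),blackbox=(423,510,70,130),red=(150,205,320,390)).items():
    q,_=reg(*b,.012,.3); print(nm,q.min(0).round(3),q.max(0).round(3))
E
```

```text
cup top ((0.7529786825180054, -0.04763326048851013), (0.3600820004940033, 0.1765778511762619), 88.95570373535156) 0.21370630385431427 [[ 0.66142315 -0.22603525]
 [ 0.8379716  -0.22925346]
 [ 0.8445342   0.13076873]
 [ 0.66798574  0.13398694]]
bar 344 ((0.3931005597114563, 0.2900460660457611), (0.13142997026443481, 0.024009238928556442), 64.44481658935547) [[0.3539222  0.2359385 ]
 [0.37558264 0.22558142]
 [0.43227893 0.34415364]
 [0.41061848 0.35451072]] 0.1388083577959699 0.1485015315299196
box 299 ((0.3924091160297394, 0.28944897651672363), (0.13091817498207092, 0.07031618058681488), 64.7603530883789)
h 63 [ 0.63604829 -0.00915597  0.18266957] [ 0.67221051 -0.00217609  0.19573153]
[[0.636, -0.007, 0.191], [0.637, -0.005, 0.187], [0.638, -0.002, 0.183], [0.639, -0.002, 0.19], [0.639, -0.005, 0.189], [0.639, -0.009, 0.187], [0.64, -0.007, 0.184], [0.641, -0.007, 0.191]]
h 54 [ 0.63530057 -0.09032281  0.09727679] [ 0.67369371 -0.08486436  0.19404105]
[[0.635, -0.088, 0.185], [0.636, -0.087, 0.192], [0.636, -0.085, 0.19], [0.638, -0.09, 0.185], [0.638, -0.09, 0.192], [0.638, -0.085, 0.191], [0.638, -0.087, 0.191], [0.641, -0.085, 0.189]]
jar [ 0.343 -0.129  0.012] [ 0.405 -0.066  0.082]
glue [ 0.357 -0.016  0.021] [0.413 0.038 0.136]
tray [ 0.321 -0.286  0.012] [ 0.41  -0.158  0.058]
mallet [0.297 0.434 0.012] [0.587 0.557 0.078]
plane [0.541 0.361 0.012] [0.762 0.44  0.098]
tape [ 0.423 -0.441  0.012] [ 0.487 -0.404  0.069]
off [ 0.514 -0.569  0.012] [ 0.685 -0.465  0.045]
blackbox [ 0.82  -0.483  0.012] [ 0.946 -0.28   0.088]
red [0.157 0.295 0.012] [0.299 0.397 0.149]
```

View pics/c1.png

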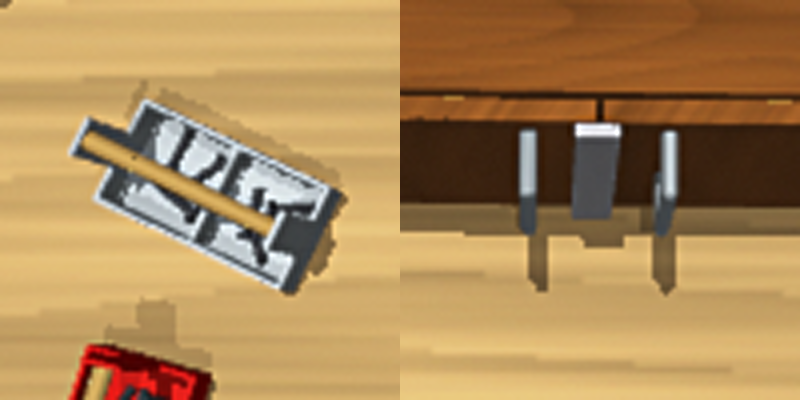

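The crop confirms the steel caddy with wooden bar and screws at (203,288). It also shows the handles, with the strip between them on the left leaf. Next I turn the tool so the jaws close along the leaf.

Call:
step_arm(fingers=[-1,-1,-1,-1,-1,-1,-1,-1,-1,-1,-1,-1,-1,-1,-1,-1], delta_pos=[[0,0,0],[0,0,0],[0,0,0],[0,0,0],[0,0,0],[0,0,0],[0,0,0],[0,0,0],[0,0,0],[0,0,0],[0,0,0],[0,0,0],[0,0,0],[0,0,0],[0,0,0],[0,0,0]], turn=[-10.4,-10.4,-10.4,-10.4,-10.4,-10.4,-10.4,-10.4,-10.4,-10.4,-10.4,-10.4,-10.4,-10.4,-10.4,0])

```text
t: 2.1
tool_pos: [0.3, -0.5502, 0.2478]
tcp_rot: [-0.183, -3.069, 0.052]
contact_force: [-0.2, 0.1, -0.4]
finger_gap: 0.0854
grip_force: 0.0
```

```bash
cat >> h.py <<'E'
from scipy.spatial.transform import Rotation as Ro
def show():
    s=state(); M=Ro.from_rotvec(s['tcp_rot']).as_matrix()
    print('t',round(float(s['t']),2),'pos',s['tool_pos'].round(4),'psi',np.degrees(np.arctan2(M[1,1],M[0,1])).round(2),'tz',M[:,2].round(3),'j',s['joint_pos'].round(3),'F',s['contact_force'].round(1),'gap',round(float(s['finger_gap']),4))
    return s,M
def to(X):
    s,M=show(); print('tool delta to',X,(M.T@(np.array(X)-s['tool_pos'])).round(4))
E
python3 -c "
from h import *
to([.641,-.006,.253])"
```

```text
t 2.1 pos [ 0.3    -0.5502  0.2478] psi 83.26 tz [-0.068 -0.03  -0.997] j [-1.15   0.23   1.61  -0.077  1.303 -2.581] F [-0.2  0.1 -0.4] gap 0.0854
tool delta to [0.641, -0.006, 0.253] [-0.2724  0.5799 -0.0445]
```

Call:
step_arm(fingers=[-1,-1,-1,-1,-1,-1,-1], delta_pos=[[0,0.05,0],[0,0.05,0],[0,0.05,0],[0,0.05,0],[0,0.05,0],[0,0.05,0],[0,0,0]], turn=[0,0,0,0,0,0,0])

```text
t: 2.98
tool_pos: [0.3334, -0.2523, 0.2362]
tcp_rot: [-0.185, -3.068, 0.053]
contact_force: [-1.3, 0.0, 0.1]
finger_gap: 0.0854
grip_force: 0.0
```

```bash
python3 -c "
from h import *
to([.641,-.006,.253])"
```

```text
t 2.98 pos [ 0.3334 -0.2523  0.2362] psi 83.16 tz [-0.069 -0.031 -0.997] j [-0.768 -0.205  2.072 -0.073  1.304 -2.198] F [-1.3  0.   0.1] gap 0.0854
tool delta to [0.641, -0.006, 0.253] [-0.2738  0.2803 -0.0455]
```

The turn ran into joint 6's limit and tilted the tool 4°. I'll undo this by over-turning gently at the opposite limit with the same arm azimuth.

Call:
step_arm(fingers=[-1,-1,-1,-1,-1,-1,-1,-1,-1,-1,-1,-1,-1,-1,-1,-1,-1,-1,-1,-1], delta_pos=[[0.04,-0.045,0],[0.04,-0.045,0],[0.04,-0.045,0],[0.01,-0.045,0],[0,0,0],[0,0,0],[0,0,0],[0,0,0],[0,0,0],[0,0,0],[0,0,0],[0,0,0],[0,0,0],[0,0,0],[0,0,0],[0,0,0],[0,0,0],[0,0,0],[0,0,0],[0,0,0]], turn=[0,0,0,0,10.6,10.6,10.6,10.6,10.6,10.6,10.6,10.6,10.6,10.6,10.6,10.6,10.6,10.6,10.6,10.6])

```text
t: 5.48
tool_pos: [0.2046, -0.4094, 0.2506]
tcp_rot: [3.096, 0.031, -0.147]
contact_force: [0.6, -0.1, 0.1]
finger_gap: 0.0856
grip_force: 0.0
```

```bash
python3 -c "
from h import *
show()"
```

```text
t 5.47 pos [ 0.2046 -0.4094  0.2506] psi -88.73 tz [-0.094 -0.043 -0.995] j [-1.196 -0.143  1.993 -0.108  1.288  0.384] F [ 0.6 -0.1  0.1] gap 0.0856
```

Call:
step_arm(fingers=[-1,-1,-1,-1,-1,-1,-1,-1,-1,-1,-1,-1,-1,-1], delta_pos=[[0,0,0],[0,0,0],[0,0,0],[0,0,0],[0,0,0],[0,0,0],[0,0,0],[0,0,0],[0,0,0],[0,0,0],[0,0,0],[0,0,0],[0,0,0],[0,0,0]], turn=[10.6,10.6,10.6,10.6,10.6,10.6,10.6,10.6,10.6,10.6,10.6,10.6,10.6,0])

```text
t: 7.22
tool_pos: [0.1592, -0.4208, 0.2533]
tcp_rot: [1.222, -2.836, 0.017]
contact_force: [0.2, 0.0, 0.0]
finger_gap: 0.0853
grip_force: 0.0
```

```bash
python3 -c "
from h import *
show()"
```

```text
t 7.22 pos [ 0.1592 -0.4208  0.2533] psi 136.59 tz [-0.045 -0.032 -0.998] j [-1.333 -0.179  2.017 -0.054  1.284  2.581] F [0.2 0.  0. ] gap 0.0853
```

Call:
step_arm(fingers=[-1,-1,-1], delta_pos=[[-0.04,-0.04,0],[-0.02,-0.02,0],[0,0,0]], turn=[0,0,0])

```text
t: 7.6
tool_pos: [0.209, -0.427, 0.2504]
tcp_rot: [1.324, -2.841, 0.025]
contact_force: [-1.0, -0.5, -0.3]
finger_gap: 0.0857
grip_force: 0.0
```

```bash
python3 -c "
from h import *
show()"
```

```text
t 7.6 pos [ 0.209  -0.427   0.2504] psi 139.97 tz [ 0.001 -0.017 -1.   ] j [-1.261 -0.118  1.968 -0.005  1.275  2.581] F [-1.  -0.5 -0.3] gap 0.0857
```

Call:
step_arm(fingers=[-1,-1,-1,-1,-1,-1,-1,-1,-1,-1,-1,-1,-1,-1,-1,-1,-1,-1,-1,-1], delta_pos=[[0,0,0],[0,0,0],[0,0,0],[0,0,0],[0,0,0],[0,0,0],[0,0,0],[0,0,0],[0,0,0],[0,0,0],[0,0,0],[0,0,0],[0,0,0],[0,0,0],[0,0,0],[0,0,0],[0,0,0],[0,0,0],[0,0,0],[0,0,0]], turn=[-10.6,-10.6,-10.6,-10.6,-10.6,-10.6,-10.6,-10.6,-10.6,-10.6,-10.6,-10.6,-10.6,-10.6,-10.6,-10.6,-10.6,-10.6,-10.6,-10.6])

```text
t: 10.1
tool_pos: [0.2082, -0.4266, 0.2505]
tcp_rot: [2.356, 2.058, -0.018]
contact_force: [0.6, 1.0, -0.4]
finger_gap: 0.0855
grip_force: 0.0
```

Call:
step_arm(fingers=[-1,-1,-1,-1,-1,-1,-1,-1,-1,-1,-1,-1,-1,-1,-1,-1,-1,-1,-1], delta_pos=[[0.057,0.041,0],[0.057,0.041,0],[0.057,0.041,0],[0.057,0.041,0],[0.057,0.041,0],[0.057,0.041,0],[0.057,0.041,0],[0.057,0.041,0],[0,0,0],[0,0,0],[0,0,0],[0,0,0],[0,0,0],[0,0,0],[0,0,0],[0,0,0],[0,0,0],[0,0,0],[0,0,0]], turn=[0,0,0,0,0,0,0,0,-10,-10,-10,-10,-10,-10,-10,-10,-10,-8,0])

```text
t: 12.48
tool_pos: [0.5545, -0.0664, 0.2445]
tcp_rot: [0.005, 3.141, -0.029]
contact_force: [-0.1, 0.2, 1.2]
finger_gap: 0.0854
grip_force: 0.0
```

```bash
python3 -c "
from h import *
to([.642,-.0055,.25])"
```

```text
t 12.47 pos [ 0.5545 -0.0664  0.2445] psi 89.81 tz [ 0.001 -0.018 -1.   ] j [-0.236  0.082  1.782 -0.019  1.272 -1.798] F [-0.1  0.2  1.2] gap 0.0854
tool delta to [0.642, -0.0055, 0.25] [-0.0873  0.0611 -0.0066]
```

Call:
step_arm(fingers=[-1,-1,-1,-1,-1,-1,1,1,1,1,1], delta_pos=[[-0.044,0.031,0],[-0.043,0.03,0],[0,0,0],[0,0,0.04],[0,0,0.036],[0,0,0],[0,0,0],[0,0,0],[0,0,0],[0,0,0],[0,0,0]], turn=[0,0,0,0,0,0,0,0,0,0,0])

```text
t: 13.85
tool_pos: [0.6427, -0.0046, 0.1689]
tcp_rot: [0.005, 3.139, -0.02]
contact_force: [0.1, 5.9, 3.2]
finger_gap: 0.0086
grip_force: 58.4
```

```bash
python3 -c "
from h import *
show(); im=grab('side')
cv2.imwrite('pics/s1.png',cv2.resize(im['pixels'][140:300,170:370,::-1],(800,640))[:600])"
```

```text
t 13.85 pos [ 0.6427 -0.0046  0.1689] psi 89.82 tz [ 0.003 -0.013 -1.   ] j [-0.111  0.331  1.638 -0.014  1.168 -1.673] F [0.1 5.9 3.2] gap 0.0086
```

View pics/s1.png

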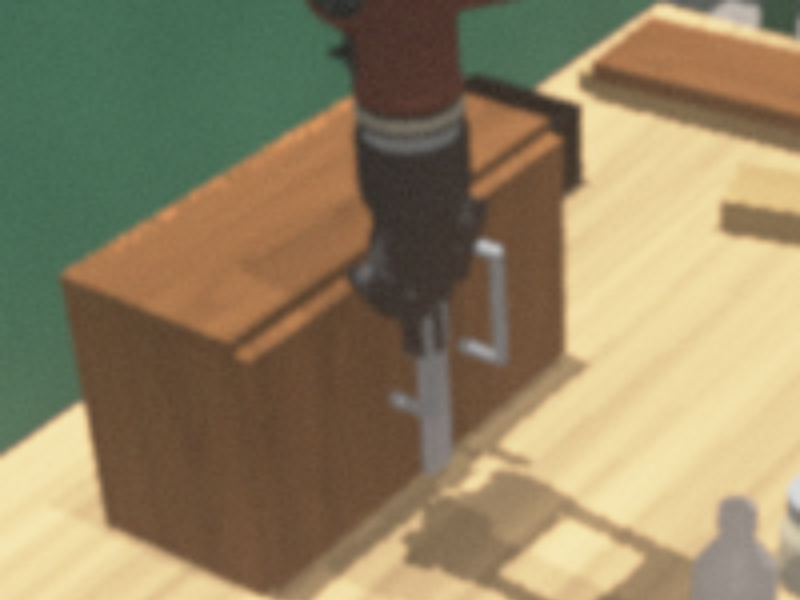

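The crop shows the jaws closed on the top of the left handle's bar at about (420,330). Now I pull along the hinge arc.

Call:
step_arm(fingers=[1,1,1,1,1,1], delta_pos=[[0.0072,0.0024,0],[0.0072,0.0024,0],[0.0142,0.0052,0],[0.0142,0.0052,0],[0.0142,0.0052,0],[0,0,0]], turn=[3,3,6,6,6,0])

```text
t: 14.65
tool_pos: [0.5924, 0.0262, 0.1689]
tcp_rot: [0.654, 3.06, -0.014]
contact_force: [6.9, 9.0, -0.4]
finger_gap: 0.0084
grip_force: 58.7
```

```bash
python3 -c "
from h import *
s,M=show(); print('Ftool',M.T@s['contact_force'])"
```

```text
t 14.65 pos [0.5924 0.0262 0.1689] psi 65.88 tz [ 0.01  -0.012 -1.   ] j [-0.069  0.229  1.766 -0.012  1.135 -1.214] F [ 6.9  9.  -0.4] gap 0.0084
Ftool [-2.58116443 11.01681716  0.32003752]
```

Call:
step_arm(fingers=[1,1,1,1,1,1], delta_pos=[[0.0142,0.006,0],[0.0142,0.006,0],[0.0142,0.006,0],[0.0142,0.006,0],[0.0142,0.006,0],[0,0,0]], turn=[6,6,6,6,6,0])

```text
t: 15.4
tool_pos: [0.5529, 0.0895, 0.1689]
tcp_rot: [1.421, 2.786, -0.016]
contact_force: [1.7, 2.8, 6.6]
finger_gap: 0.0088
grip_force: 59.8
```

```bash
python3 -c "
from h import *
s,M=show(); print('Ftool',M.T@s['contact_force'])"
```

```text
t 15.4 pos [0.5529 0.0895 0.1689] psi 35.95 tz [ 0.008 -0.016 -1.   ] j [ 0.043  0.165  1.842 -0.018  1.127 -0.576] F [1.7 2.8 6.6] gap 0.0088
Ftool [ 1.1624046   3.00948784 -6.67074479]
```

Call:
step_arm(fingers=[1,1,1,1,1,1,1,-1,-1,-1,-1,-1], delta_pos=[[0.0142,0.0056,0],[0.0142,0.0056,0],[0.0142,0.0056,0],[0.0142,0.0056,0],[0.0142,0.0056,0],[0.0142,0.0056,0],[0,0,0],[0,0,0],[0,0,0],[0,0,-0.04],[0,0,-0.042],[0,0,0]], turn=[6,6,6,6,6,6,0,0,0,0,0,0])

```text
t: 16.9
tool_pos: [0.5538, 0.1795, 0.2504]
tcp_rot: [2.211, 2.206, -0.008]
contact_force: [0.7, -0.3, -0.5]
finger_gap: 0.085
grip_force: 0.0
```

```bash
python3 -c "
from h import *
s,M=show(); to([.59,-.14,.25]); grab('top','t2.png')"
```

```text
t 16.9 pos [0.5538 0.1795 0.2504] psi -0.12 tz [ 0.009 -0.017 -1.   ] j [ 0.202  0.127  1.722 -0.019  1.287  0.209] F [ 0.7 -0.3 -0.5] gap 0.085
t 16.9 pos [0.5538 0.1795 0.2504] psi -0.12 tz [ 0.009 -0.017 -1.   ] j [ 0.202  0.127  1.722 -0.019  1.287  0.209] F [ 0.7 -0.3 -0.5] gap 0.085
tool delta to [0.59, -0.14, 0.25] [-0.3194  0.0368  0.0061]
```

View pics/t2.png

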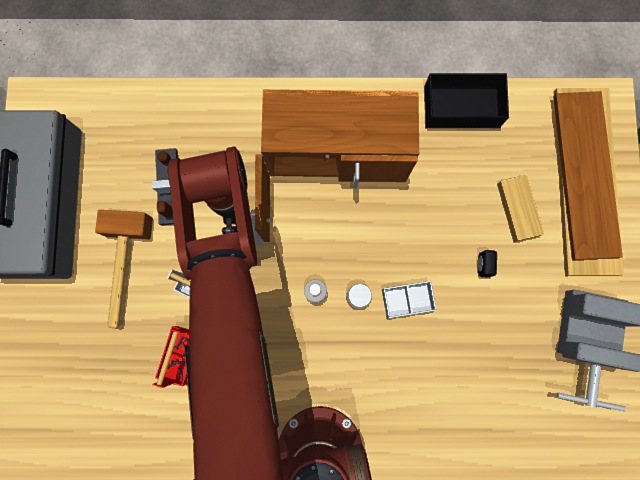

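Left leaf stands open and square at (262,197); right handle at (357,175) is still in place. Over to the right one.

Call:
step_arm(fingers=[-1,-1,-1,-1,-1,-1,-1,-1,-1,-1,-1,-1,-1,-1,-1,-1], delta_pos=[[-0.0534,0.009,0],[-0.0534,0.009,0],[-0.0534,0.009,0],[-0.0534,0.009,0],[-0.0534,0.009,0],[0,0,0],[0,0,0],[0,0,0],[0,0,0],[0,0,0],[0,0,0],[0,0,0],[0,0,0],[0,0,0],[0.041,0,0],[0,0,0]], turn=[0,0,0,0,0,10.1,10.1,10.1,10.1,10.1,10.1,10.1,10.1,10.1,0,0])

```text
t: 18.95
tool_pos: [0.6368, -0.0884, 0.2478]
tcp_rot: [3.124, -0.027, -0.004]
contact_force: [0.1, -0.2, 0.0]
finger_gap: 0.0851
grip_force: 0.0
```

```bash
python3 -c "
from h import *
to([.641,-.0875,.169])"
```

```text
t 18.95 pos [ 0.6368 -0.0884  0.2478] psi -91.0 tz [-0.003 -0.017 -1.   ] j [-0.239  0.259  1.573 -0.018  1.308  1.353] F [ 0.1 -0.2  0. ] gap 0.0851
tool delta to [0.641, -0.0875, 0.169] [ 0.0044 -0.0023  0.0787]
```

Call:
step_arm(fingers=[-1,-1,-1,1,1,1,1,1,1,1,1,1,1,1], delta_pos=[[0.004,-0.002,0.039],[0,0,0.04],[0,0,0],[0,0,0],[0,0,0],[0,0,0],[0,0,0],[0,0,0],[-0.0141,0.0058,0],[-0.0141,0.0058,0],[-0.0141,0.0058,0],[-0.0141,0.0058,0],[-0.0141,0.0058,0],[0,0,0]], turn=[0,0,0,0,0,0,0,0,-6,-6,-6,-6,-6,0])

```text
t: 20.7
tool_pos: [0.5776, -0.1298, 0.1734]
tcp_rot: [3.026, 0.778, -0.005]
contact_force: [-1.5, 0.9, 3.4]
finger_gap: 0.0084
grip_force: 59.5
```

```bash
python3 -c "
from h import *
s,M=show(); print('Ftool',M.T@s['contact_force'])"
```

```text
t 20.7 pos [ 0.5776 -0.1298  0.1734] psi -61.16 tz [ 0.001 -0.017 -1.   ] j [-0.332  0.224  1.763 -0.018  1.148  0.743] F [-1.5  0.9  3.4] gap 0.0084
Ftool [-0.89895224 -1.47624109 -3.43212278]
```

Forces are low and the bar is held. Continue to 90° and release, then rise.

Call:
step_arm(fingers=[1,1,1,1,1,1,1,1,1,1,1,-1,-1,-1,-1,-1], delta_pos=[[-0.0141,0.0058,0],[-0.0141,0.0058,0],[-0.0141,0.0058,0],[-0.0141,0.0058,0],[-0.0141,0.0058,0],[-0.0141,0.0058,0],[-0.0141,0.0058,0],[-0.0141,0.0058,0],[-0.0141,0.0058,0],[-0.0141,0.0058,0],[0,0,0],[0,0,0],[0,0,0],[0,0,-0.045],[0,0,-0.045],[0,0,0]], turn=[-6,-6,-6,-6,-6,-6,-6,-6,-6,-6,0,0,0,0,0,0])

```text
t: 22.7
tool_pos: [0.551, -0.272, 0.2719]
tcp_rot: [2.223, 2.184, -0.015]
contact_force: [0.5, -0.1, 0.2]
finger_gap: 0.0854
grip_force: 0.0
```

```bash
python3 -c "
from h import *
to([.393,.290,.25])"
```

```text
t 22.7 pos [ 0.551  -0.272   0.2719] psi -1.02 tz [ 0.011 -0.025 -1.   ] j [-0.566  0.168  1.635 -0.016  1.316 -0.544] F [ 0.5 -0.1  0.2] gap 0.0854
tool delta to [0.393, 0.29, 0.25] [ 0.5594 -0.1682  0.0064]
```

Call:
step_arm(fingers=[-1,-1,-1,-1,-1,-1,-1,-1,-1,-1,-1,-1,-1,-1], delta_pos=[[0.056,-0.0168,0],[0.056,-0.0168,0],[0.056,-0.0168,0],[0.056,-0.0168,0],[0.056,-0.0168,0],[0.056,-0.0168,0],[0.056,-0.0168,0],[0.056,-0.0168,0],[0.056,-0.0168,0],[0.056,-0.0168,0],[0,0,0],[0,0,0],[0,0,0],[0,0,0]], turn=[0,0,0,0,0,0,0,0,0,0,8.2,8.2,8,0])

```text
t: 24.45
tool_pos: [0.3898, 0.2922, 0.2544]
tcp_rot: [2.641, 1.672, -0.015]
contact_force: [-0.1, -0.0, -0.5]
finger_gap: 0.0853
grip_force: 0.0
```

```bash
python3 - <<'E'
from h import *
to([.393,.290,.138])
im=grab('top','t3.png'); P=cloud(im); rgb=im['pixels']
cv2.imwrite('pics/t3c.png',cv2.resize(rgb[80:280,230:450,::-1],(660,600),interpolation=cv2.INTER_CUBIC))
def reg(u0,u1,v0,v1,z0,z1):
    q=P[v0:v1,u0:u1].reshape(-1,3); m=(q[:,2]>z0)&(q[:,2]<z1); return q[m]
for nm,b in dict(R=(395,450,165,260),L=(235,290,165,260)).items():
    q=reg(*b,.197,.212); r=cv2.minAreaRect(q[:,:2].astype(np.float32)); print(nm,len(q),r,cv2.boxPoints(r).round(4).tolist(),np.median(q[:,2]))
q=reg(360,408,160,260,.12,.21); print('hook',len(q),q.min(0),q.max(0)); 
E
```

```text
t 24.45 pos [0.3898 0.2922 0.2544] psi -25.31 tz [ 0.001 -0.019 -1.   ] j [ 0.509 -0.077  1.923 -0.017  1.304  0.955] F [-0.1 -0.  -0.5] gap 0.0853
tool delta to [0.393, 0.29, 0.138] [0.0013 0.0029 0.1165]
R 462 ((0.5870495438575745, -0.23086735606193542), (0.015529746189713478, 0.15542955696582794), 88.4602279663086) [[0.5091999769210815, -0.23649999499320984], [0.6644999980926514, -0.24070000648498535], [0.664900004863739, -0.22519999742507935], [0.5095999836921692, -0.22100000083446503]] 0.2035162457513628
L 494 ((0.5819567441940308, 0.14154060184955597), (0.16339686512947083, 0.02331557497382164), 0.2321135252714157) [[0.5001999735832214, 0.15289999544620514], [0.5002999901771545, 0.12960000336170197], [0.6636999845504761, 0.13019999861717224], [0.6636000275611877, 0.1535000056028366]] 0.20403258816698155
hook 205 [ 0.55846014 -0.20455411  0.15632321] [ 0.63803017 -0.13220024  0.1979369 ]
```

View pics/t3c.png

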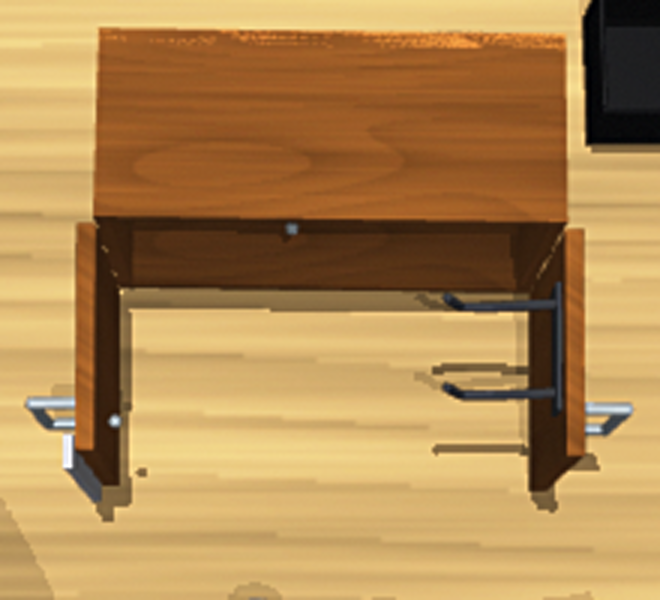

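Both leaves stand square. The hook's prongs are in the crop at (450..560,302) and (450..560,390), putting the seat at about (0.597,-0.1605). Next I grip the caddy's bar and lift a little.

Call:
step_arm(fingers=[-1,-1,-1,-1,-1,1,1,1,1,1,1,1,1], delta_pos=[[0.001,0.003,0.03],[0,0,0.04],[0,0,0.03],[0,0,0.0165],[0,0,0],[0,0,0],[0,0,0],[0,0,0],[0,0,0],[0,0,0],[0,0,-0.01],[0,0,-0.015],[0,0,0]], turn=[0,0,0,0,0,0,0,0,0,0,0,0,0])

```text
t: 26.12
tool_pos: [0.3948, 0.2912, 0.1654]
tcp_rot: [2.642, 1.67, -0.007]
contact_force: [-0.7, -0.0, -3.6]
finger_gap: 0.01
grip_force: 58.6
```

```bash
python3 - <<'E'
from h import *
show(); im=grab('side')
cv2.imwrite('pics/s3.png',cv2.resize(im['pixels'][270:420,200:400,::-1],(800,600),interpolation=cv2.INTER_CUBIC))
E
```

```text
t 26.12 pos [0.3948 0.2912 0.1654] psi -25.41 tz [ 0.005 -0.016 -1.   ] j [ 0.502  0.03   1.997 -0.018  1.118  0.953] F [-0.7 -0.  -3.6] gap 0.01
```

View pics/s3.png

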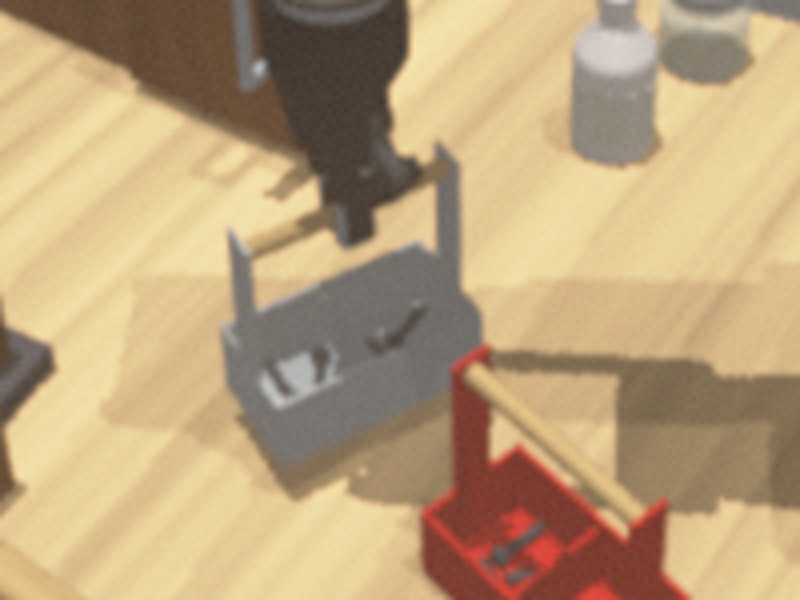

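Caddy held level by the middle of its bar (crop ~(350,215)), screws in place. Lift high, turn, and carry to the staging point beyond the prong tips.

Call:
step_arm(fingers=[1,1,1,1,1,1,1,1,1,1,1,1,1,1,1,1,1,1,1], delta_pos=[[0,0,-0.012],[0,0,-0.025],[0,0,-0.032],[0,0,-0.032],[0,0,-0.032],[0,0,-0.032],[0,0,-0.025],[0,0,-0.012],[0,0,0],[0,0,0],[0,0,0],[0,0,0],[0,0,0],[0,0,0],[0,0,0],[0,0,0],[0,0,0],[0,0,0],[0,0,0]], turn=[0,0,0,0,0,0,0,0,4,8,8,8,8,8,8,8,4,2,0])

```text
t: 28.55
tool_pos: [0.3931, 0.2939, 0.3651]
tcp_rot: [3.123, -0.038, 0.001]
contact_force: [0.6, 0.5, -3.0]
finger_gap: 0.0097
grip_force: 58.7
```

```bash
python3 -c "
from h import *
to([.597,-.08,.37])"
```

```text
t 28.55 pos [0.3931 0.2939 0.3651] psi -91.38 tz [ 0.    -0.018 -1.   ] j [ 0.508 -0.141  1.776 -0.016  1.515  2.104] F [ 0.6  0.5 -3. ] gap 0.0097
tool delta to [0.597, -0.08, 0.37] [0.2129 0.3689 0.0019]
```

Call:
step_arm(fingers=[1,1,1,1,1,1,1,1,1,1,1,1,1,1], delta_pos=[[0.006,0.01,0],[0.0135,0.0235,0],[0.0193,0.0335,0],[0.0193,0.0335,0],[0.0193,0.0335,0],[0.0193,0.0335,0],[0.0193,0.0335,0],[0.0193,0.0335,0],[0.0193,0.0335,0],[0.0193,0.0335,0],[0.0193,0.0335,0],[0.0135,0.0235,0],[0.006,0.01,0],[0,0,0]], turn=[0,0,0,0,0,0,0,0,0,0,0,0,0,0])

```text
t: 30.3
tool_pos: [0.5968, -0.0797, 0.3722]
tcp_rot: [3.124, -0.039, 0.001]
contact_force: [-0.7, 0.4, -3.2]
finger_gap: 0.0099
grip_force: 58.6
```

```bash
python3 -c "
from h import *
to([.597,-.08,.221])"
```

```text
t 30.3 pos [ 0.5968 -0.0797  0.3722] psi -91.44 tz [ 0.    -0.017 -1.   ] j [-0.241  0.097  1.529 -0.016  1.511  1.355] F [-0.7  0.4 -3.2] gap 0.0099
tool delta to [0.597, -0.08, 0.221] [ 1.000e-04 -2.200e-03  1.512e-01]
```

Call:
step_arm(fingers=[1,1,1,1,1,1,1,1], delta_pos=[[0,0,0.01],[0,0,0.022],[0,-0.002,0.03],[0,0,0.03],[0,0,0.03],[0,0,0.02],[0,0,0.009],[0,0,0]], turn=[0,0,0,0,0,0,0,0])

```text
t: 31.3
tool_pos: [0.5969, -0.0799, 0.2212]
tcp_rot: [3.124, -0.038, 0.001]
contact_force: [0.1, -0.4, -2.5]
finger_gap: 0.0098
grip_force: 58.6
```

```bash
python3 - <<'E'
from h import *
show(); im=grab('side')
a=cv2.resize(im['pixels'][150:270,230:390,::-1],(800,600),interpolation=cv2.INTER_CUBIC)
for X in([.597,-.1605,.175],[.597,-.1355,.196]):
    u,v=proj(im,X); cv2.circle(a,(int((u-230)*5),int((v-150)*5)),4,(0,0,255),1)
cv2.imwrite('pics/s4.png',a)
im=grab('top'); P=cloud(im); q=P[150:280,330:400].reshape(-1,3); m=(q[:,2]>.2)&(q[:,2]<.235)
q=q[m]; r=cv2.minAreaRect(q[:,:2].astype(np.float32)); print(len(q),r,np.median(q[:,2]))
E
```

```text
t 31.3 pos [ 0.5969 -0.0799  0.2212] psi -91.39 tz [ 0.001 -0.018 -1.   ] j [-0.242  0.196  1.7   -0.018  1.24   1.359] F [ 0.1 -0.4 -2.5] gap 0.0098
82 ((0.6345064043998718, -0.11962886154651642), (0.03657907247543335, 0.1717306673526764), 53.18671798706055) 0.21985499679497314
```

View pics/s4.png

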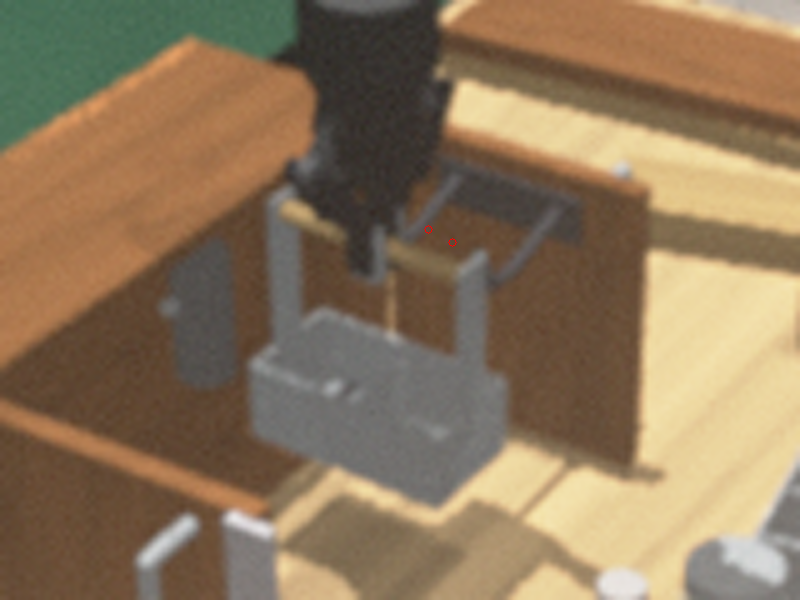

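```bash
python3 - <<'E'
from h import *
im=load('side')
for x in(.562,.632):
  for y in(-.2,-.1605,-.14):
    u,v=proj(im,[x,y,.165]); print(x,y,round((u-230)*5),round((v-150)*5))
for s in(-.062,.062): print('bar end',[round(k) for k in ((np.array(proj(im,[.597+s,-.08,.217]))-[230,150])*5)])
P=cloud(load('top'))  # old hook cloud retaken: fit prongs that stay visible
q=P[150:280,360:408].reshape(-1,3); m=(q[:,2]>.15)&(q[:,2]<.2)&(q[:,1]<-.15)&(q[:,1]>-.2); q=q[m]
for a,b in((.54,.597),(.597,.66)):
  w=q[(q[:,0]>a)&(q[:,0]<b)]; print(len(w),np.median(w,0) if len(w) else '', w[:,0].min() if len(w) else '', w[:,0].max() if len(w) else '')
E
```

```text
0.562 -0.2 540 244
0.562 -0.1605 504 274
0.562 -0.14 485 290
0.632 -0.2 439 212
0.632 -0.1605 403 241
0.632 -0.14 383 256
bar end [469, 272]
bar end [281, 210]
71 [ 0.56261118 -0.17408946  0.16841523] 0.5591485730028208 0.5665991214238136
56 [ 0.63232456 -0.18386336  0.17069288] 0.6285943436885048 0.6381010942142582
```

Geometry agrees: prongs at x 0.563 and 0.6325, seat mid 0.5976, and the projected bar ends match the crop at (469,272) and (281,210). Move in over the tips.

Call:
step_arm(fingers=[1,1,1,1,1,1,1,1], delta_pos=[[0,0.006,0],[0.0005,0.012,0],[0.0005,0.015,0],[0.0005,0.015,0],[0.0005,0.015,0],[0.0005,0.012,0],[0,0.0055,0],[0,0,0]], turn=[0,0,0,0,0,0,0,0])

```text
t: 32.4
tool_pos: [0.5975, -0.161, 0.2228]
tcp_rot: [3.124, -0.039, 0.002]
contact_force: [1.2, 0.0, -4.0]
finger_gap: 0.0098
grip_force: 58.6
```

```bash
python3 -c "
from h import *
to([.5975,-.1605,.1795])"
```

```text
t 32.4 pos [ 0.5975 -0.161   0.2228] psi -91.45 tz [ 0.001 -0.017 -1.   ] j [-0.369  0.227  1.66  -0.017  1.247  1.232] F [ 1.2  0.  -4. ] gap 0.0098
tool delta to [0.5975, -0.1605, 0.1795] [-0.0001 -0.0013  0.0433]
```

Clear of contact. Lower, watching for the force to rise at contact.

Call:
step_arm(fingers=[1,1,1,1,1,1,1], delta_pos=[[0,0,0.008],[0,-0.001,0.012],[0,0,0.012],[0,0,0.006],[0,0,0.003],[0,0,0.001],[0,0,0]], turn=[0,0,0,0,0,0,0])

```text
t: 33.28
tool_pos: [0.598, -0.1606, 0.1813]
tcp_rot: [3.123, -0.039, 0.004]
contact_force: [-0.4, 0.3, -2.7]
finger_gap: 0.0101
grip_force: 58.6
```

Call:
step_arm(fingers=[1,1,1], delta_pos=[[0,0,0.001],[0,0,0.001],[0,0,0]], turn=[0,0,0])

```text
t: 33.65
tool_pos: [0.598, -0.1606, 0.1793]
tcp_rot: [3.123, -0.039, 0.004]
contact_force: [1.1, 0.5, -1.0]
finger_gap: 0.0096
grip_force: 58.8
```

Call:
step_arm(fingers=[1,1], delta_pos=[[0,0,0.001],[0,0,0]], turn=[0,0])

```text
t: 33.9
tool_pos: [0.5981, -0.1606, 0.1789]
tcp_rot: [3.123, -0.038, 0.004]
contact_force: [-1.1, 0.2, 1.8]
finger_gap: 0.01
grip_force: 59.1
```

The load has gone onto the hook. Open part-way, let it settle, and rise.

Call:
step_arm(fingers=[0.6,0.4,0.3,0.2,0.2,0.2,0.2,0.2,0.2,0.2,0.2,0.2], delta_pos=[[0,0,0],[0,0,0],[0,0,0],[0,0,0],[0,0,0],[0,0,-0.01],[0,0,-0.02],[0,0,-0.03],[0,0,-0.04],[0,0,-0.05],[0,0,-0.03],[0,0,0]], turn=[0,0,0,0,0,0,0,0,0,0,0,0])

```text
t: 35.4
tool_pos: [0.5993, -0.1579, 0.3642]
tcp_rot: [3.12, -0.038, 0.018]
contact_force: [-0.2, -0.4, 0.2]
finger_gap: 0.0339
grip_force: 0.0
```

Call:
step_arm(fingers=[0.2,0.2,0.2,0.2,0.2,0.2,0.2,0.2], delta_pos=[[-0.04,0,-0.02],[-0.04,0,0],[-0.04,0,0],[-0.04,0,0],[0,0,0],[0,0,0],[0,0,0],[0,0,0]], turn=[0,0,0,0,0,0,0,0])

```text
t: 36.4
tool_pos: [0.4381, -0.1531, 0.3773]
tcp_rot: [3.124, -0.038, 0.001]
contact_force: [0.0, 0.4, 0.3]
finger_gap: 0.0338
grip_force: 0.0
```

```bash
python3 - <<'E'
from h import *
show(); im=grab('side'); q1=cloud(im)
a=cv2.resize(im['pixels'][150:270,230:390,::-1],(800,600),interpolation=cv2.INTER_CUBIC)
cv2.imwrite('pics/s5.png',a)
b=grab('side'); print('diff',np.abs(b['pixels'][150:270,230:390].astype(int)-im['pixels'][150:270,230:390]).mean())
E
```

```text
t 36.4 pos [ 0.4381 -0.1531  0.3773] psi -91.38 tz [ 0.001 -0.017 -1.   ] j [-0.478 -0.219  1.82  -0.015  1.532  1.117] F [0.  0.4 0.3] gap 0.0338
diff 2.226545138888889
```

View pics/s5.png

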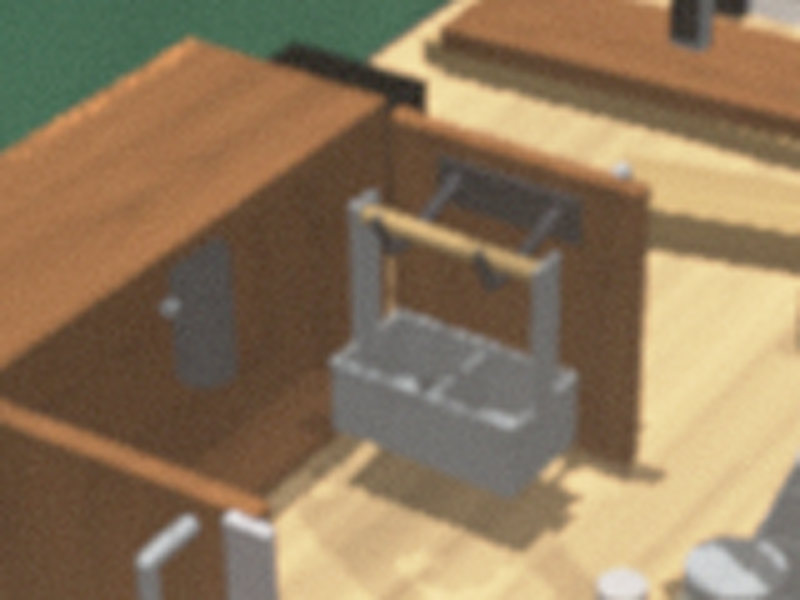

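The caddy hangs by its bar over both prongs (crop (385,235) and (490,268)), level, with its screws in. I'll wait briefly, check that it is still, and hand in.

Call:
step_arm(fingers=[0.2,0.2,0.2,0.2,0.2,0.2,0.2,0.2,0.2,0.2,0.2,0.2,0.2,0.2,0.2,0.2], delta_pos=[[0,0,0],[0,0,0],[0,0,0],[0,0,0],[0,0,0],[0,0,0],[0,0,0],[0,0,0],[0,0,0],[0,0,0],[0,0,0],[0,0,0],[0,0,0],[0,0,0],[0,0,0],[0,0,0]], turn=[0,0,0,0,0,0,0,0,0,0,0,0,0,0,0,0])

```text
t: 38.5
tool_pos: [0.4375, -0.153, 0.3776]
tcp_rot: [3.124, -0.039, 0.002]
contact_force: [0.2, 1.0, 0.8]
finger_gap: 0.034
grip_force: 0.0
```

```bash
python3 - <<'E'
from h import *
o=load('side')['pixels'][150:270,230:390].astype(np.float32).mean(2)
for i in range(3):
    n=grab('side')['pixels'][150:270,230:390].astype(np.float32).mean(2)
    w=np.s_[35:100,60:120]; print(cv2.phaseCorrelate(o[w].copy(),n[w].copy()),np.abs(o[w]-n[w]).mean(),np.abs(o[:30,:50]-n[:30,:50]).mean())
print(sign_off())
E
```

```text
((0.018279487808722905, 0.058695832333022224), 1.0224319405025906) 2.1539316 2.0733335
((0.036568681877554354, -0.08058239952443813), 0.9927797889267956) 2.1148717 2.1164443
((-0.024089747272320494, 0.031673227308580465), 1.0233242129838025) 2.136068 2.0206666
the job is handed in; nothing more can be done
None
```

Job handed in at about 39 s: both leaves open and about square (left first), and the steel caddy hanging level and still over both prongs, with no screws seen to spill and nothing else touched.

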